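# Draw the next printing blank from the chute

### The arm

A 6-joint arm with a two-finger parallel gripper is mounted at the origin on the work surface. World frame = base frame: x ahead of the robot, y to its left, z up, the work surface at z = 0. Lengths are in mm, angles in rad, forces in N, time in s.
With the tool pointing down it reaches from about 275 to 750 mm from the base axis. Payload 10.2 kg.
Tool frame: the origin (TCP) lies between the finger pads; the fingertips stand 17 mm ahead of it and the grasp point (between the pads) lies 2 mm behind it (tips_ahead is the distance from the TCP to the fingertips, in mm); z points along the fingers, y is the line along which they close (so a half turn about z gives the same grasp; the last joint's range is limited). The gripper opens to 85 mm and grips with 20 to 120 N. Pads are 22 mm wide; open, the fingers measure 114 mm over their backs; the gripper's body (76 mm by 85 mm) begins 54 mm behind the grasp point. The pads swing forward as they close: fully open they stand 13 mm farther back than shut.
Start: joints at [-1.395, 0.313, 1.498, -0, 1.331, -0.223], TCP at [203.852, -483.814, 248.294] pointing down, gripper open.
Joint ranges: [-2.94, 2.94], [-0.97, 2.17], [0.19, 2.56], [-1.23, 4.37], [0.02, 3.11], [-2.88, 2.88]. Speed limits (rad/s): [2.39, 2.39, 3.01, 3.14, 3.14, 3.14].

### API

Orientations are given as a unit quaternion [w, x, y, z].
In Python, from rig import sense, capture, finish_job, boxes_of, tips_ahead gives the robot as it stands.
- The arm moves only by the tool drive_tool, never from a script. Its argument "commands" is text: rows parted by semicolons, each of 7 numbers parted by spaces: the shift along the world's x, y, z in units of 0.1 m (1.0 is 0.1 m), then the turn, a rotation vector about the world's x, y, z in units of pi/4 rad (1.0 is pi/4 rad), then the opening in per cent of the stroke, from 0 (shut) to 100 (fully open). A call has 1 to 20 rows; each row shifts and turns the commanded pose from where the row before left it; what a row does not reach is not made up. A row lasts 1/12 s, in which the tool goes at most 41.7 mm and 7.16 degrees, less where a joint would pass 70% of its speed; a pose out of reach is approached as far as the arm can. A call with a number of a shift or a turn outside -1 to 1 is refused whole. A call with a gripper value outside its range is refused whole. The fingers move at their own pace and stop on an object; "force" is the grip in N (left out, the last holds). Time passes only in rows, so rows that do not move let the fingers close. It gives the time, the measured TCP pose, the force, the opening and the grip force at its end, in the units of the state.
- sense(): the state, without advancing time (a new reading comes with each control period).
- capture(name): name is "scene" or "top" or "wrist"; returns a dict with "pixels" (480x640x3 uint8, blue, green, red), "fov_y" (degrees; the focal length in pixels is half the picture's height over the tangent of half this angle, whatever the lens; pixels are square), "cx", "cy" (the principal point, pixels), "k1" (the pictures are not rectified: a ray, as slopes to the right and down, at radius r is drawn at 1 + k1 r^2 times it, then the intrinsics apply), "position" and "attitude" of the camera in the world; the wrist camera has in their place "tool_from_camera" (4x4, takes a point from camera to tool coordinates, whose origin is the TCP and whose axes are the flange's). Camera axes: x right, y down, z forward; pixel columns grow to the right and rows downward; lengths in mm; the calibration is good to about 2 mm. A picture is of the moment at which its call begins: read the wrist's pose just before it. There is no depth.
- finish_job(): hands the job in; it is judged then, once.
Trained networks look in a picture, given as the dict that the camera call returned (one of the last four; its "shot" number tells which), for a name from the list of things; names that differ only in an ending like _2 or _b are one class to them, and where a whole thing is asked for, a point or a joint stands for the part that bears it (a point fixed in the world has none). Each returns a list of dicts, best first, with "confidence" (0 to 1); they miss things now and then, are a little off and sometimes report something else, mostly with a low value. They report only what shows in the picture. A call takes as long as a camera call. They do not tell look-alikes from the thing itself.
- boxes_of(picture, name): "position" ([column, row] in pixels, amid what is visible of it).
The state is a dict: "time_s": time; "joints": joint angles; "dq": joint speeds; "tau": joint torques, N m; "eef_pos": TCP position; "ee_rot": TCP orientation; "force": force on the tool from outside, world axes, zero at the start; "wrist_torque": the same for the moment, N m; "grip_width": opening from 0.0 (shut) to 1.0 (fully open); "grip_force": force on a finger pad.
Only numpy, scipy, OpenCV 4.12 (cv2) and the standard library are available. Lean on these libraries where they do the work, as an engineer would, in place of code of your own. Each camera call takes 0.05 s, during which the arm holds its last target. There are 200 camera calls.

### The job

Two low metal chutes each hold a stack of three wooden printing blanks, with the bottom one poking out at the front. Draw the bottom blank out of the chute with the wider blanks, letting the two above it drop down inside and stay in that chute, and set it down, without dropping it, flat on the plywood carving board, in the middle and lengthwise along the board.

Things in the scene. Friction and masses are not known exactly. Their poses are not given: they have to be found in the camera images.
- wide_bottom: The blank to draw: wooden block 130 x 50 x 18 mm (x, y, z), about 75 g. Origin at the centre of its underside, z up, long axis x. Its -x end pokes 42 to 48 mm out of the chute, with free space beneath and beside it. It lies on the chute floor, 18 mm above the table, slides out along its -x (2 mm play each side, 1 to 3 N) and is clear of the chute after about 90 mm.
- wide_mid: Second blank, same size and axes, wholly inside the chute like the top one. The chute is a fixed, open-topped metal box centred on this blank (within 3 mm): 144 mm along x, 64 mm along y, 74 mm high, walls 5 mm. Its front face (72 mm to -x of this origin) is open only in the lowest 23 mm above its floor: only the bottom blank passes.
- wide_top: Top blank of the same stack, same size and axes, origin at the centre of its underside, 54 mm above the table at the start. The other chute, alike but with blanks only 28 mm wide, is a bystander. The two chutes and the board swap places; their centres are 200 mm or more apart.
- carving_board: Fixed plywood carving board on the table, 200 x 120 mm (x, y), 14 mm thick, origin at the centre of its underside (table level), z up, long axis x. A dark wooden stop strip 12 mm wide stands 16 mm above the board along its far, +x, end; the rest of the board is flat and open.
Not all that is in view belongs to the job. Leave any orange look-alike of the wide_bottom alone.

How it is judged (in metres and radians):
On the way:
1. the bottom blank has been drawn forward clear of the stack (horizontal distance between wide_bottom and wide_mid above 0.125 m), for 0.1 s.
At the end, for the whole second after the job is handed in: The drawn blank lies at rest and flat (6 degrees) on the carving board, centred within 20 mm and lengthwise within 11 degrees; the other two blanks lie flat in their chute, dropped by one thickness (18 mm), each less than 30 mm from where it started (horizontal distance between wide_bottom and carving_board below 0.02 m and angle between the x axis of wide_bottom and the x axis of carving_board, either way round below 0.2 rad and angle between the z axis of wide_bottom and the z axis of carving_board, either way round below 0.1 rad and height (world z) of wide_bottom between 0.01 and 0.036 m and linear speed of wide_bottom below 0.02 m/s and height (world z) of wide_mid below 0.026 m and height (world z) of wide_top below 0.044 m and distance of each of wide_mid, wide_top from where it was at the start of the episode below 0.03 m); the robot touches nothing.
It fails at once if a blank from above comes out of the chute (moves over 35 mm) (distance of any of wide_mid, wide_top from where it was at the start of the episode above 0.035 m).
It fails at once if the drawn blank is let go more than about 35 mm above the board (height (world z) of wide_bottom above 0.05 m and contact force between the fingers and wide_bottom below 0.02 N).
It also fails if it takes over 48 s, if anything falls off the work surface, if the arm or the gripper's body presses on something with over 40 N, if the wrist force passes 120 N, or if a joint passes its speed limit or range.

## Working session

There is one attempt and no reset: what is moved stays moved. The work goes in short steps, Python scripts to look and compute and a tool call to move; the robot and the scene stay as the last step left them, time stands still between calls to the robot, and variables do not carry over. Pictures are saved under pics/ and viewed, at most 10 in all, crops included, and the job is handed in when it is done.

Besides the shell and the picture viewer there is one more tool, called after ">>>" as name(argument=value, ...) on one line, values as JSON. drive_tool: Moves the arm, as the interface text tells. Shifts and turns lie within -1 to 1; 1 stands for 0.1 m of shift or pi/4 rad of turn. Its arguments: {"type":"object","properties":{"commands":{"type":"string"},"force":{"type":"number"}},"required":["commands"]}

```bash
mkdir -p pics
cat > h.py <<'E'
import numpy as np, cv2, json
from scipy.spatial.transform import Rotation as R
from rig import *
def Rm(a):
    a=np.array(a,float)
    return a if a.shape==(3,3) else R.from_quat(a,scalar_first=True).as_matrix()
def K(p):
    f=240/np.tan(np.radians(p['fov_y'])/2); return f
def pose(p,s=None):
    if 'position' in p: return Rm(p['attitude']),np.array(p['position'],float)
    T=np.array(p['tool_from_camera'],float); Rt=Rm(s['ee_rot'])
    return Rt@T[:3,:3], Rt@T[:3,3]+np.array(s['eef_pos'])
def toworld(p,uv,z,s=None):
    Rc,t=pose(p,s); f=K(p); d=(np.array(uv,float)-[p['cx'],p['cy']])/f; x=d.copy()
    for _ in range(20): x=d/(1+p['k1']*(x@x))
    r=Rc@np.array([x[0],x[1],1]); return t+r*(z-t[2])/r[2]
def topix(p,X,s=None):
    Rc,t=pose(p,s); c=Rc.T@(np.array(X,float)-t); x=c[:2]/c[2]
    return x*(1+p['k1']*(x@x))*K(p)+[p['cx'],p['cy']]
E
python3 - <<'E'
from h import *
for n in ['top','scene']:
    p=capture(n); cv2.imwrite(f'pics/{n}0.png',p['pixels'])
    print(n,p['fov_y'],p['cx'],p['cy'],p['k1'],p['position'],p['attitude'])
    for o,z in [('wide_bottom',36),('wide_mid',54),('wide_top',72),('carving_board',14)]:
        for b in boxes_of(p,o)[:4]: print(o,np.round(b['position']),round(b['confidence'],2),toworld(p,b['position'],z).round())
s=sense(); print(s); print(tips_ahead)
E
```

```text
top 43.08214786268634 325.02171764186284 243.56091312777477 -0.01971096158101729 [ 386.56134266  100.43181872 1175.22588882] [-0.07651151  0.72884535 -0.67669779  0.07078526]
wide_bottom [271. 266.] 0.95 [577. 218.  36.]
wide_bottom [140. 219.] 0.65 [650. 480.  36.]
wide_top [262. 220.] 0.85 [656. 238.  72.]
carving_board [393. 243.] 0.63 [643. -12.  14.]
scene 54.485996465300516 322.96438729296847 241.34005803385242 0.009176760389120582 [1040.55575923 -191.87999034  950.04603096] [-0.23185619  0.84918264  0.45738681 -0.12620959]
wide_bottom [470. 195.] 0.97 [673. 472.  36.]
wide_top [395. 232.] 0.77 [674. 238.  72.]
carving_board [292. 297.] 0.97 [657. -22.  14.]
{'time_s': 0.5, 'joints': array([-1.39541784e+00,  3.12950229e-01,  1.49771917e+00,  3.05530940e-05,
        1.33102596e+00, -2.23409451e-01]), 'dq': array([ 0.00074836,  0.00066638,  0.00052138, -0.00182003, -0.00110796,
        0.00148725]), 'tau': array([-1.79029299e-03, -4.11935878e+01, -2.59770209e+01, -1.93609344e-04,
        8.12506660e-04, -2.25590179e-05]), 'eef_pos': array([ 203.84871902, -483.80515545,  248.26123874]), 'ee_rot': array([-5.09780525e-05,  9.80187515e-01,  1.98071785e-01,  1.60681157e-05]), 'force': array([ 0.09271425, -0.19336522,  0.76779369]), 'wrist_torque': array([ 0.0088062 ,  0.01097522, -0.01395015]), 'grip_force': 0.0, 'grip_width': 0.9993603890276826}
17.0
```

View pics/top0.png

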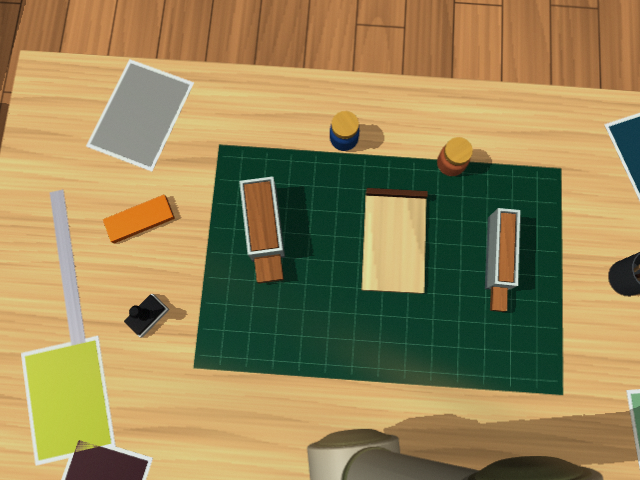

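View pics/scene0.png

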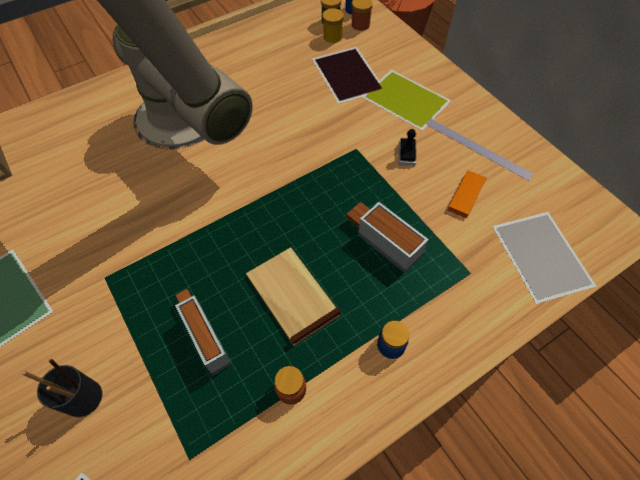

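Top view: the wide chute's rim centre is at about (262,217), with its poking blank at (268,268). The narrow chute is at (505,248), with its blank at (500,299). The orange look-alike at (140,219) lies loose. The board centre is near (395,242), with the dark stop at the top (+x). The wanted blank is the brown one at (268,268): it is in a chute and is the wider of the two. I'll confirm it in a crop.

Run:
```python
from h import *
def rect(p,mask,seed,z,name):
    n,l=cv2.connectedComponents(mask.astype(np.uint8)); m=(l==l[seed[1],seed[0]])&mask
    pts=np.argwhere(m)[:,::-1]
    hull=cv2.convexHull(pts.astype(np.int32))[:,0]
    w=np.array([toworld(p,h,z)[:2] for h in hull],np.float32)
    r=cv2.minAreaRect(w); b=cv2.boxPoints(r)
    e=b[1]-b[0] if np.linalg.norm(b[1]-b[0])>np.linalg.norm(b[2]-b[1]) else b[2]-b[1]
    a=np.degrees(np.arctan2(e[1],e[0]));
    print(name,len(pts),'c',np.round(r[0],1),'size',np.round(r[1],1),'yaw',round((a+90)%180-90,1)); 
P=[capture('top') for _ in range(1)][0]; S=capture('scene')
for p,seeds in((P,[(262,217),(268,270),(395,245)]),(S,[(395,230),(356,214),(290,290)])):
    hsv=cv2.cvtColor(p['pixels'],cv2.COLOR_BGR2HSV); 
    for sd in seeds: print(hsv[sd[1],sd[0]],end=' ')
    H,Sa,V=[hsv[...,i].astype(int) for i in range(3)]
    brown=((H<17)|(H>172))&(Sa>90)&(V>70)
    rect(p,brown,seeds[0],72,'top'); rect(p,brown,seeds[1],36,'bot')
    h=hsv[seeds[2][1],seeds[2][0]].astype(int)
    rect(p,(abs(H-h[0])<8)&(V>120)&(Sa<170),seeds[2],14,'board')
c=cv2.resize(P['pixels'][160:310,220:440],(770,525),interpolation=cv2.INTER_CUBIC); cv2.imwrite('pics/crop1.png',c)
```

```text
[ 12 171 142] [ 13 170 165] [ 21 102 221] top 1826 c [664.9 243. ] size [130.4  51.1] yaw 12.1
bot 660 c [572.6 223.1] size [48.5 50.2] yaw -78.0
board 5667 c [642.9 -15.1] size [188.6 120.9] yaw 1.1
[ 13 200 125] [ 12 181 121] [ 18 120 187] top 1117 c [664.8 240.3] size [130.1  50.1] yaw 12.4
bot 238 c [568.5 219.1] size [39.4 49.2] yaw -78.0
board 4122 c [640.3 -18.3] size [182.9 119.5] yaw 1.1
```

View pics/crop1.png

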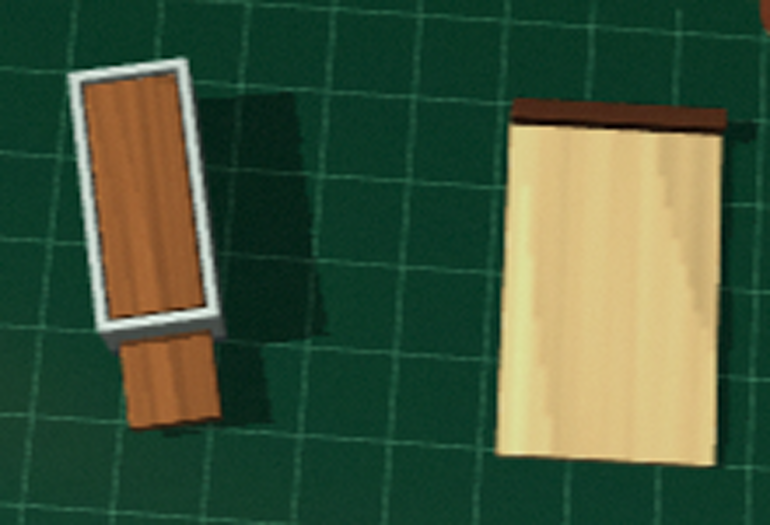

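Crop: the brown wide blank pokes out of the wide chute and is clearly not the orange one. Chute yaw is about 12.2° and its front end is near (550,217.7). The board centre is about (648.7,-16.5), with yaw 1.1°.

>>> drive_tool(commands="0.09 0.18 0 0 0 0 100;0.09 0.18 0 0 0 0 100;0.09 0.18 0 0 0 0 100;0.09 0.18 0 0 0 0 100;0.09 0.18 0 0 0 0 100;0.09 0.18 0 0 0 0 100;0.09 0.18 0 0 0 0 100;0.09 0.18 0 0 0 0 100;0.09 0.18 0 0 0 0 100;0.09 0.18 0 0 0 0 100;0.09 0.18 0 0 0 0 100;0.09 0.18 0 0 0 0 100;0.09 0.18 0 0 0 0 100;0.09 0.18 0 0 0 0 100;0.09 0.18 0 0 0 0 100;0.09 0.18 0 0 0 0 100;0.09 0.18 0 0 0 0 100;0.09 0.18 0 0 0 0 100;0.09 0.18 0 0 0 0 100;0.09 0.18 0 0 0 0 100", force=80)

```text
time_s: 2.27
eef_pos: [384.2, -122.9, 248.4]
ee_rot: [0.0, 0.98, 0.198, 0.0]
force: [-0.2, 0.0, -0.1]
grip_width: 0.996
grip_force: 0.0
```

>>> drive_tool(commands="0.1 0.19 0 0 0 -0.013 100;0.1 0.19 0 0 0 -0.013 100;0.1 0.19 0 0 0 -0.013 100;0.1 0.19 0 0 0 -0.013 100;0.1 0.19 0 0 0 -0.013 100;0.1 0.19 0 0 0 -0.013 100;0.1 0.19 0 0 0 -0.013 100;0.1 0.19 0 0 0 -0.013 100;0.1 0.19 0 0 0 -0.013 100;0.1 0.19 0 0 0 -0.013 100;0.1 0.19 0 0 0 -0.013 100;0.1 0.19 0 0 0 -0.013 100;0.1 0.19 0 0 0 -0.013 100;0.1 0.19 0 0 0 -0.013 100;0.1 0.19 0 0 0 -0.013 100;0.1 0.19 0 0 0 -0.013 100;0.1 0.19 0 0 0 -0.013 100;0.1 0.19 0 0 0 -0.013 100;0 0 0 0 0 0 100;0 0 0 0 0 0 100")

```text
time_s: 3.93
eef_pos: [563.8, 218.7, 247.8]
ee_rot: [0.0, 0.994, 0.108, -0.0]
force: [0.3, -0.0, -0.2]
grip_width: 0.995
grip_force: 0.0
```

Run:
```python
from h import *
s=sense(); p=capture('wrist'); cv2.imwrite('pics/w1.png',p['pixels'])
a=np.radians(12.2); u=np.array([np.cos(a),np.sin(a)]); v=np.array([-u[1],u[0]]); fr=np.array([550,217.7])
im=p['pixels'].copy()
for i in (-25,25):
  for d in (0,45):
    q=topix(p,[*(fr+d*u+i*v),36],s); print(q.round()); cv2.circle(im,tuple(int(x) for x in q),4,(255,0,255),1)
cv2.imwrite('pics/w1.png',im); x=Rm(s['ee_rot'])[:,0]; print(s['eef_pos'],np.degrees(np.arctan2(x[1],x[0])),s['joints'][5])
```

```text
[341. 222.]
[343. 178.]
[293. 222.]
[292. 178.]
[563.80720398 218.68482223 247.7914197 ] 12.398540282160273 1.5309583328044643
```

View pics/w1.png

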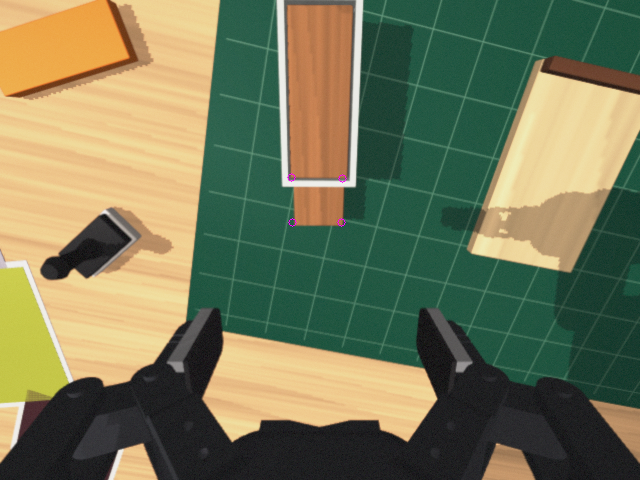

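The wrist view matches: the blank's front edge is at row 225 (predicted 222), spanning columns 294–344. Descending.

>>> drive_tool(commands="0.03 0 -0.2 0 0 0 100;0 0 -0.2 0 0 0 100;0 0 -0.2 0 0 0 100;0 0 -0.2 0 0 0 100;0 0 -0.2 0 0 0 100;0 0 -0.2 0 0 0 100;0 0 -0.2 0 0 0 100;0 0 -0.2 0 0 0 100;0 0 -0.2 0 0 0 100;0 0 -0.2 0 0 0 100;0 0 -0.12 0 0 0 100;0 0 0 0 0 0 100;0 0 0 0 0 0 100;0 0 0 0 0 0 100")

```text
time_s: 5.15
eef_pos: [567.6, 218.1, 37.7]
ee_rot: [-0.0, 0.994, 0.107, 0.001]
force: [0.6, 0.3, 0.3]
grip_width: 1.001
grip_force: 0.0
```

Run:
```python
from h import *
s=sense(); p=capture('scene'); cv2.imwrite('pics/s1.png',cv2.resize(p['pixels'][120:280,280:490],(787,600),interpolation=cv2.INTER_CUBIC)); print(s['eef_pos'],s['force'])
```

```text
[567.56662296 218.06029673  37.72957977] [0.64921961 0.34132561 0.27620079]
```

View pics/s1.png

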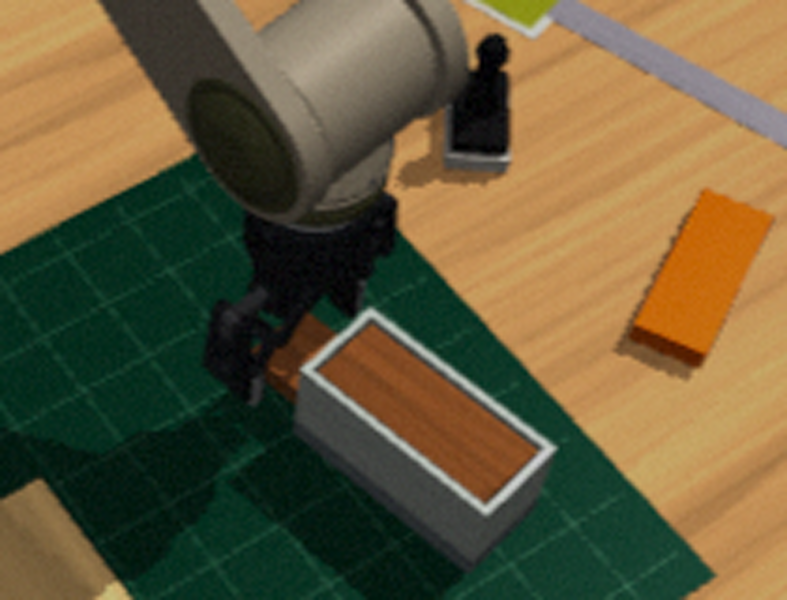

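The fingers flank the poking end and stay clear of the chute front. I'll lower 3 mm and close.

>>> drive_tool(commands="0 0 -0.03 0 0 0 100;0 0 0 0 0 0 50;0 0 0 0 0 0 30;0 0 0 0 0 0 30;0 0 0 0 0 0 30;0 0 0 0 0 0 30;0 0 0 0 0 0 30;0 0 0 0 0 0 30;0 0 0 0 0 0 30;0 0 0 0 0 0 30;0 0 0 0 0 0 30;0 0 0 0 0 0 30", force=60)

```text
time_s: 6.2
eef_pos: [567.0, 218.3, 33.9]
ee_rot: [-0.0, 0.994, 0.107, 0.0]
force: [-2.2, -0.4, 5.5]
grip_width: 0.571
grip_force: 63.3
```

>>> drive_tool(commands="-0.03 -0.0065 0 0 0 0 30;-0.06 -0.013 0 0 0 0 30;-0.06 -0.013 0 0 0 0 30;-0.06 -0.013 0 0 0 0 30;-0.06 -0.013 0 0 0 0 30;-0.06 -0.013 0 0 0 0 30;-0.06 -0.013 0 0 0 0 30;-0.06 -0.013 0 0 0 0 30;-0.06 -0.013 0 0 0 0 30;-0.06 -0.013 0 0 0 0 30")

```text
time_s: 7.03
eef_pos: [509.1, 205.7, 33.2]
ee_rot: [0.0, 0.994, 0.107, -0.0]
force: [2.3, 0.9, 2.3]
grip_width: 0.573
grip_force: 63.0
```

>>> drive_tool(commands="-0.06 -0.013 0 0 0 0 30;-0.06 -0.013 0 0 0 0 30;-0.06 -0.013 0 0 0 0 30;-0.06 -0.013 0 0 0 0 30;-0.06 -0.013 0 0 0 0 30;-0.06 -0.013 0 0 0 0 30;-0.06 -0.013 0 0 0 0 30;-0.06 -0.013 0 0 0 0 30;-0.06 -0.013 0 0 0 0 30;0 0 0 0 0 0 30;0 0 0 0 0 0 30;0 0 0 0 0 0 30")

```text
time_s: 8.03
eef_pos: [456.1, 194.2, 33.4]
ee_rot: [-0.0, 0.994, 0.107, 0.0]
force: [-0.2, -0.1, -0.8]
grip_width: 0.572
grip_force: 62.6
```

Run:
```python
from h import *
s=sense(); p=capture('scene'); w=capture('wrist')
a=cv2.resize(p['pixels'][100:280,240:490],(667,480)); cv2.imwrite('pics/s2.png',cv2.resize(np.hstack([a,w['pixels']]),(800,294),interpolation=cv2.INTER_AREA)); print(s['eef_pos'],s['force'],s['grip_force'])
```

```text
[456.13567506 194.15736912  33.38447352] [-0.1946245  -0.13586598 -0.79883399] 62.63549566268921
```

View pics/s2.png

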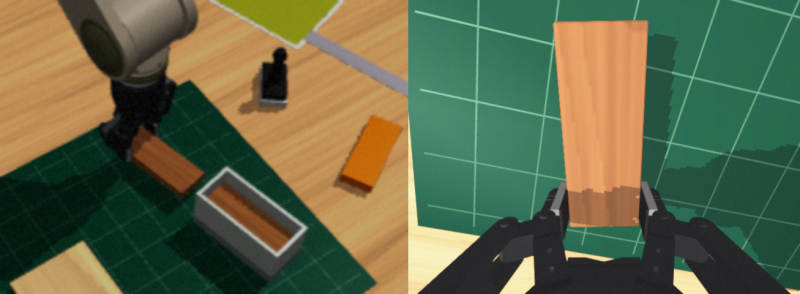

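The blank is drawn clear and held level; the two upper blanks have dropped flat inside the chute. Next I'll measure the blank's pose in the hand.

Run:
```python
from h import *
s=sense(); p=capture('wrist'); 
hsv=cv2.cvtColor(p['pixels'],cv2.COLOR_BGR2HSV); H,Sa,V=[hsv[...,i].astype(int) for i in range(3)]
m=(H<17)&(Sa>70)&(V>60); n,l=cv2.connectedComponents(m.astype(np.uint8)); m=l==l[150,310]
c=max(cv2.findContours(m.astype(np.uint8),0,2)[0],key=cv2.contourArea)
print(cv2.approxPolyDP(c,5,True)[:,0].tolist())
Rt=Rm(s['ee_rot']); 
h=cv2.convexHull(c)[:,0]; w=np.array([(Rt.T@(toworld(p,q,35.5,s)-s['eef_pos']))[:2] for q in h],np.float32)
print(cv2.minAreaRect(w), w.min(0),w.max(0)); x=Rt[:,0]; print(np.degrees(np.arctan2(x[1],x[0])))
```

```text
[[389, 33], [237, 38], [266, 370], [376, 365]]
((45.46263122558594, -0.46520042419433594), (50.035728454589844, 129.20172119140625), 89.09857940673828) [-19.358591 -26.21512 ] [110.244125  25.288092]
12.317560962728493
```

>>> drive_tool(commands="0 0 0.1 0 0 0 30;0 0 0.1 0 0 0 30;0 0 0.1 0 0 0 30;0 0 0.1 0 0 0 30;0 0 0.1 0 0 0 30;0 0 0.1 0 0 0 30;0 0 0 0 0 0 30;0 0 0 0 0 0 30")

```text
time_s: 8.85
eef_pos: [456.0, 194.2, 93.8]
ee_rot: [-0.0, 0.994, 0.107, 0.001]
force: [0.2, 0.4, -0.1]
grip_width: 0.574
grip_force: 62.6
```

>>> drive_tool(commands="0 -0.2 0 0 0 -0.025 30;0 -0.2 0 0 0 -0.025 30;0 -0.2 0 0 0 -0.025 30;0 -0.2 0 0 0 -0.025 30;0.15 -0.2 0 0 0 -0.025 30;0.15 -0.2 0 0 0 -0.025 30;0.15 -0.2 0 0 0 -0.025 30;0.15 -0.2 0 0 0 -0.025 30;0.15 -0.2 0 0 0 -0.025 30;0.15 -0.2 0 0 0 -0.025 30;0.15 -0.11 0 0 0 0 30;0.15 0 0 0 0 0 30;0.15 0 0 0 0 0 30;0.12 0 0 0 0 0 30;0 0 0 0 0 0 30;0 0 0 0 0 0 30;0 0 0 0 0 0 30")

```text
time_s: 10.27
eef_pos: [602.0, -16.7, 92.7]
ee_rot: [-0.0, 1.0, 0.009, -0.001]
force: [-0.6, 0.1, -1.7]
grip_width: 0.571
grip_force: 62.7
```

Run:
```python
from h import *
s=sense(); p=capture('wrist'); cv2.imwrite('pics/w3.png',p['pixels']); x=Rm(s['ee_rot'])[:,0]
print(s['eef_pos'],np.degrees(np.arctan2(x[1],x[0])))
hsv=cv2.cvtColor(p['pixels'],cv2.COLOR_BGR2HSV); print(hsv[200,310],hsv[200,200],hsv[200,430])
```

```text
[601.98661994 -16.70909726  92.69266191] 1.0775886727442576
[ 12 145 218] [ 78 141 112] [ 79 145  72]
```

View pics/w3.png

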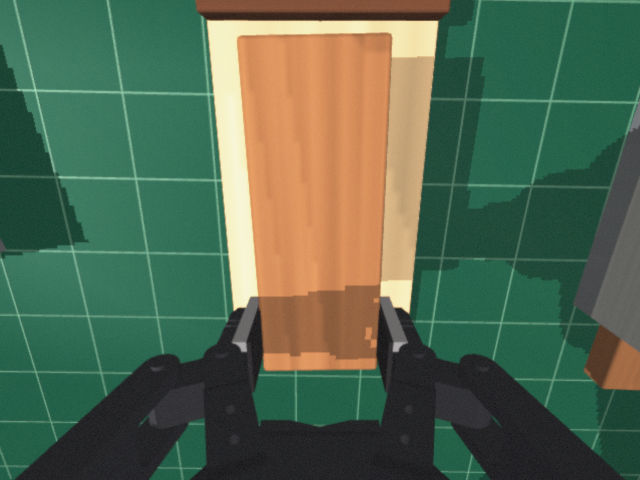

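Wrist view: the blank sits over the board. The board's edges run from (210,22) down to (233,310) on the left and from (437,22) to (411,310) on the right; the stop strip is at row ~20. I'll check the centre with these.

Run:
```python
from h import *
s=sense(); p=capture('wrist')
for q in [(209,22),(233,310),(437,22),(411,310)]: print(q,toworld(p,q,14,s).round(1))
```

```text
(209, 22) [733.3  42.6  14. ]
(233, 310) [563.6  41.   14. ]
(437, 22) [735.6 -75.3  14. ]
(411, 310) [565.9 -80.1  14. ]
```

>>> drive_tool(commands="0 -0.01 -0.1 0 0 0 30;0 0 -0.1 0 0 0 30;0 0 -0.1 0 0 0 30;0 0 -0.1 0 0 0 30;0 0 -0.1 0 0 0 30;0 0 -0.05 0 0 0 30;0 0 -0.02 0 0 0 30;0 0 -0.02 0 0 0 30;0 0 0 0 0 0 30;0 0 0 0 0 0 30;0 0 0 0 0 0 30")

```text
time_s: 11.28
eef_pos: [603.1, -17.9, 34.8]
ee_rot: [0.0, 1.0, 0.009, 0.0]
force: [-0.4, 0.5, -0.9]
grip_width: 0.567
grip_force: 62.7
```

>>> drive_tool(commands="0 0 -0.01 0 0 0 30;0 0 -0.01 0 0 0 30;0 0 -0.01 0 0 0 30;0 0 -0.01 0 0 0 30;0 0 0 0 0 0 30;0 0 0 0 0 0 30;0 0 0 0 0 0 30")

```text
time_s: 11.87
eef_pos: [602.9, -17.9, 30.3]
ee_rot: [-0.0, 1.0, 0.009, -0.0]
force: [-1.1, -0.2, -0.5]
grip_width: 0.572
grip_force: 62.7
```

>>> drive_tool(commands="0 0 -0.005 0 0 0 30;0 0 -0.005 0 0 0 30;0 0 0 0 0 0 30;0 0 0 0 0 0 30;0 0 0 0 0 0 30")

```text
time_s: 12.28
eef_pos: [602.9, -17.9, 30.0]
ee_rot: [0.0, 1.0, 0.009, 0.0]
force: [-2.8, 0.1, 5.9]
grip_width: 0.57
grip_force: 63.4
```

Contact at z ≈ 30 with 6 N, as predicted. Releasing gradually, then lifting.

>>> drive_tool(commands="0 0 0 0 0 0 62;0 0 0 0 0 0 66;0 0 0 0 0 0 75;0 0 0 0 0 0 85;0 0 0 0 0 0 95;0 0 0 0 0 0 100;0 0 0 0 0 0 100;0 0 0 0 0 0 100;0 0 0.05 0 0 0 100;0 0 0.1 0 0 0 100;0 0 0.2 0 0 0 100;0 0 0.2 0 0 0 100;0 0 0.2 0 0 0 100;0 0 0.2 0 0 0 100;0 0 0.2 0 0 0 100;0 0 0.2 0 0 0 100;0 0 0.2 0 0 0 100;0 0 0 0 0 0 100;0 0 0 0 0 0 100")

```text
time_s: 13.87
eef_pos: [603.1, -17.9, 185.8]
ee_rot: [0.0, 1.0, 0.009, 0.001]
force: [-0.7, 0.2, 0.1]
grip_width: 1.001
grip_force: 0.0
```

Run:
```python
from h import *
s=sense(); print(s['eef_pos'],s['force']); p=capture('wrist'); t=capture('top')
cv2.imwrite('pics/end.png',cv2.resize(np.hstack([p['pixels'],t['pixels']]),(800,300),interpolation=cv2.INTER_AREA))
hsv=cv2.cvtColor(p['pixels'],cv2.COLOR_BGR2HSV); H,Sa,V=[hsv[...,i].astype(int) for i in range(3)]
q=topix(p,[648,-17,32],s).astype(int)
def rect(m,z,n):
    _,l=cv2.connectedComponents(m.astype(np.uint8)); m=l==l[q[1],q[0]]
    h=cv2.convexHull(np.argwhere(m)[:,::-1].astype(np.int32))[:,0]
    print(n,m.sum(),cv2.minAreaRect(np.array([toworld(p,a,z,s)[:2] for a in h],np.float32)))
rect((H<17)&(Sa>100)&(V>60),32,'blank')
```

```text
[603.14986371 -17.88568729 185.81035432] [-0.69760611  0.2395442   0.07706066]
blank 10147 ((648.484130859375, -17.331912994384766), (129.25387573242188, 52.14611053466797), 2.401360273361206)
```

View pics/end.png

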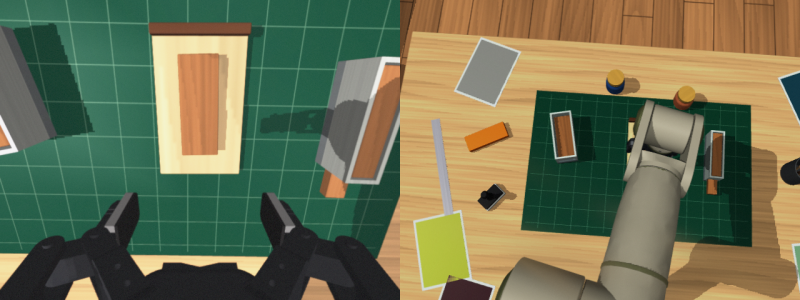

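The blank lies centred on the board at (648.5,-17.3), aligned to about 1–2°. The two upper blanks are still in the chute, and the arm is clear.

```bash
python3 -c "from rig import *; print(finish_job())"
```

```text
the job is handed in; nothing more can be done
None
```

The bottom wide blank was drawn out and set flat on the carving board, about 2 mm from its measured centre and within about 2° of lengthwise. The other two blanks dropped flat inside their chute, and I handed the job in at about 14 s; no verdict came back.

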